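Shift the bottle turner's lever through its H-gate to the vial's turntable

ROBOT

A 6-joint arm with a two-finger parallel gripper is mounted at the origin on a cart in front of the work surface, level with it; the furniture and walls round the work are solid. World frame = base frame: x ahead of the robot, y to its left, z up, the work surface at z = 0. Lengths are in m, angles in rad, forces in N, time in s.
With the tool pointing down it reaches from about 0.3 to 0.875 m from the base axis. Payload 4.2 kg.
Tool frame: the origin (TCP) lies midway between the tips of the shut fingers; the grasp point (between the pads) lies robot.grip_point_offset behind it (robot.grip_point_offset is the distance from the TCP to the grasp point, in m); z points along the fingers, x is the direction in which the jaws open and shut, and the axes are right-handed (so a half turn about z gives the same grasp; the last joint's range is limited). The gripper opens to 85 mm and grips with 20 to 120 N. Pads are 22 mm wide; open, the fingers measure 114 mm over their backs; the gripper's body (76 mm by 85 mm) begins 54 mm behind the grasp point. The pads swing forward as they close: fully open they stand 13 mm farther back than shut.
Start: joints at [1.228, 0.32, 1.565, -0, 1.257, -0.02], TCP at [0.182, 0.545, 0.231] pointing down, gripper open.
Joint ranges: [-3.11, 3.11], [-0.84, 2.01], [0.21, 2.61], [-1.34, 4.49], [0.05, 2.63], [-2.56, 2.56]. Speed limits (rad/s): [2.57, 2.57, 3.14, 3.14, 3.14, 3.14].

INTERFACE

Orientations are given as a rotation vector (axis times angle).
In Python, from rig import read_state, camera, get_calibration, robot gives the robot as it stands.
- The arm moves only by the tool carry_out, never from a script. Its argument "increments" is a list of rows, each an object with "delta_pos": the shift along the tool's x, y, z in mm, a list of three; "twist": the turn about the tool's z in rad; "claw": the finger opening in mm, from 0 to 85.4. A call has 1 to 12 rows; each row is the pose to reach, as a shift and turn from the pose commanded when the call began, along the tool's axes at that moment; what a row does not reach only later rows make up. A row lasts 1/12 s, in which the tool goes at most 41.7 mm and 7.16 degrees, less where a joint would pass 70% of its speed; a pose out of reach is approached as far as the arm can. A call with a gripper value outside its range is refused whole. The fingers move at their own pace and stop on an object; "force" is the grip in N (left out, the last holds). Time passes only in rows, so rows that repeat a pose let the fingers close. It gives the time, the measured TCP pose, the force and the opening at its end, in the units of the state.
- read_state(): the state, without advancing time (a new reading comes with each control period).
- camera(name): name is "scene" or "top"; returns the picture (420x560x3 uint8, red, green, blue); there is no depth.
- get_calibration(name): a dict with "fx", "fy", "cx", "cy" (pixels), "eye" and "rotation" of the camera in the world. Camera axes: x right, y down, z forward; pixel columns grow to the right and rows downward; lengths in m; the calibration is good to about 2 mm. A picture is of the moment at which its call begins. get_calibration takes no time and is no camera call.
- robot.close_job(): hands the job in, once; it reports no verdict.
The state is a dict: "time": time; "q": joint angles; "dq": joint speeds; "effort": joint torques, N m; "tcp_pos": TCP position; "orientation": TCP orientation; "contact_force": force on the tool from outside, world axes, zero at the start; "torque": the same for the moment, N m; "width": opening from 0.0 (shut) to 1.0 (fully open).
Only numpy, scipy, OpenCV 4.12 (cv2) and the standard library are available. Lean on these libraries where they do the work, as an engineer would, in place of code of your own. Each camera call takes 0.05 s, during which the arm holds its last target. There are 200 camera calls.

TASK

The bottle turner's gear lever engages whichever of the four turntables it leans toward; it now sits in the empty near-left turntable's slot. Push the lever with the fingertips, through the H-shaped gate, fully home into the slot on the side and end of the turntable that carries the white-capped glass vial, and then leave it alone. Only push: do not pull the knob up, and do not disturb the vial, the flasks, the jar or the bottle standing round about.

Things in the scene. Friction and masses are not known exactly. Their poses are not given: they have to be found in the camera images.
- turner: Grey bottle turner fixed to the table: deck 220 (x) x 260 (y) x 12 mm, gear housing 104 x 104 mm at its middle. Origin: centre of its underside; x to its far side, y to its left, z up; yaw up to 0.4 rad. Four turntables (69 mm across, top at 15 mm) at x = +-72, y = +-92 mm, each beyond the gate slot of the same quarter; the near-left one is empty, the others carry the vial, flask and jar.
- gate_mid (a point): Centre of the gate plate's top, 96 mm above the table. H opening, in turner axes: a cross channel 16 mm wide along y at x = 0 joins a left and a right column, 14 mm wide, at y = +16 and -16 mm; each column has a far slot (+x) and a near slot (-x) to x = +-24 mm. The tabs between the columns have rounded corners. The stem is 9 mm thick.
- shift (a joint): Fore-and-aft lean of the lever, rad: 0 in the cross channel, positive to the turner's far side (+x), stops at +-0.26 (home in a slot). The lever pivots 25 mm above the table at the turner's centre, stays where it is left, and moves at about 4 N at the knob. It can cross between columns within about 0.05 rad of 0. Starts at -0.25 to -0.15, in the near-left slot.
- cross (a joint): Sideways lean of the lever, rad: positive to the turner's left (+y); the columns are at about +0.22 (left) and -0.22 (right), stops at +-0.26. About 4 N at the knob moves it.
- knob_mid (a point): Centre of the lever's black plastic knob, a cylinder 27 mm across and 48 mm high along the stem, 143 mm from the pivot: 168 mm above the table when upright, up to 9 mm lower when leaning; it travels about 37 mm either way from the middle along the turner's x and y.
- knob_pull (a joint): How far the knob is pulled up along its stem, m: sprung, 0 at rest, 0.012 at most; about 8 N begins to lift it. It should stay down.
- vial_mid (a point): Centre (43 mm above its foot) of the glass vial with a white cap, 47 mm across, 85 mm high, standing loose on one of the two right-hand turntables. Its turntable is the wanted one.
- flask_mid (a point): Centre (53 mm above its foot) of the slim aluminium flask, 41 mm across, 106 mm high, loose on the other right-hand turntable.
- amber_jar_mid (a point): Centre (16 mm above its foot) of the low amber jar with a cream lid, 54 mm across, 32 mm high, loose on the far-left turntable.
- scent_flask_mid (a point): Centre of the black glass scent flask, 66 x 85 x 97 mm high, loose on the table at the left.
- steel_bottle_mid (a point): Centre of the aluminium bottle with a white screw cap, 81 mm across, 181 mm high, loose on the table at the right.

How it is judged:
By the outcome, as a careful person would: the job done as asked, in the order asked, and still so for the second after the job is handed in, with the robot touching nothing.
It also fails if it takes over 48 s, if anything falls off the work surface, if the arm or the gripper's body presses on something with over 40 N, if the wrist force passes 120 N, or if a joint passes its speed limit or range.

## Working session

There is one attempt and no reset: what is moved stays moved. The work goes in short steps, Python scripts to look and compute and a tool call to move; the robot and the scene stay as the last step left them, time stands still between calls to the robot, and variables do not carry over. Pictures are saved under pics/ and viewed, about 8 in all and at most 12, crops included, and the job is handed in when it is done.

Besides the shell and the picture viewer there is one more tool, called after "Call:" as name([rows], argument=value, ...), one row to a line, values as JSON. carry_out: Moves the arm, as the interface text tells. Its arguments: {"type":"object","properties":{"increments":{"type":"array","items":{"type":"object","properties":{"delta_pos":{"type":"array","items":{"type":"number"}},"twist":{"type":"number"},"claw":{"type":"number"}}}},"force":{"type":"number"}},"required":["increments"]}

```bash
mkdir -p pics; python3 - <<'E'
from rig import read_state,camera,get_calibration,robot
import cv2
for n in("scene","top"):
    cv2.imwrite(f"pics/{n}0.png",cv2.resize(camera(n)[:,:,::-1],(800,600),interpolation=cv2.INTER_CUBIC)); print(n,get_calibration(n))
s=read_state();print(s,robot.grip_point_offset)
E
```

```text
scene {'fx': 477.41311877925773, 'fy': 477.41311877925773, 'cx': 268.3928066627228, 'cy': 208.20663790364077, 'eye': array([-0.10107634, -0.75087133,  0.9448709 ]), 'rotation': array([-2.1270251 ,  0.86065858, -0.38512599])}
top {'fx': 441.6412404136351, 'fy': 441.6412404136351, 'cx': 279.85901996953817, 'cy': 211.65803249148118, 'eye': array([ 0.27413451, -0.02525785,  1.52727634]), 'rotation': array([-2.09694273,  2.13743482, -0.19953319])}
{'time': 0.1, 'q': array([ 1.22797949e+00,  3.20234889e-01,  1.56552037e+00,  6.24817145e-06,
        1.25738485e+00, -1.99984510e-02]), 'dq': array([ 0.00025033, -0.0013924 , -0.00337848, -0.0006483 ,  0.00011163,
       -0.00034787]), 'effort': array([ 1.53531446e-04, -4.16410053e+01, -2.34700888e+01, -2.57610611e-05,
        5.05163858e-03, -3.48167873e-05]), 'tcp_pos': array([0.18227417, 0.54491899, 0.23057658]), 'orientation': array([ 2.54886488e+00,  1.83504707e+00, -2.00542375e-03]), 'contact_force': array([-0.08887939, -0.39268163,  0.46390768]), 'torque': array([ 0.0117245 ,  0.04783637, -0.02084833]), 'width': 1.0015855697516567} 0.0187
```

View pics/scene0.png

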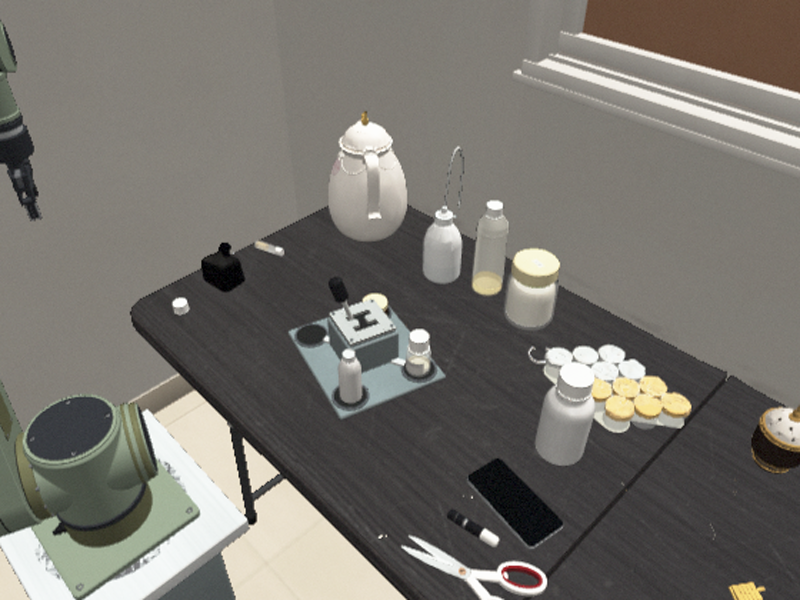

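View pics/top0.png

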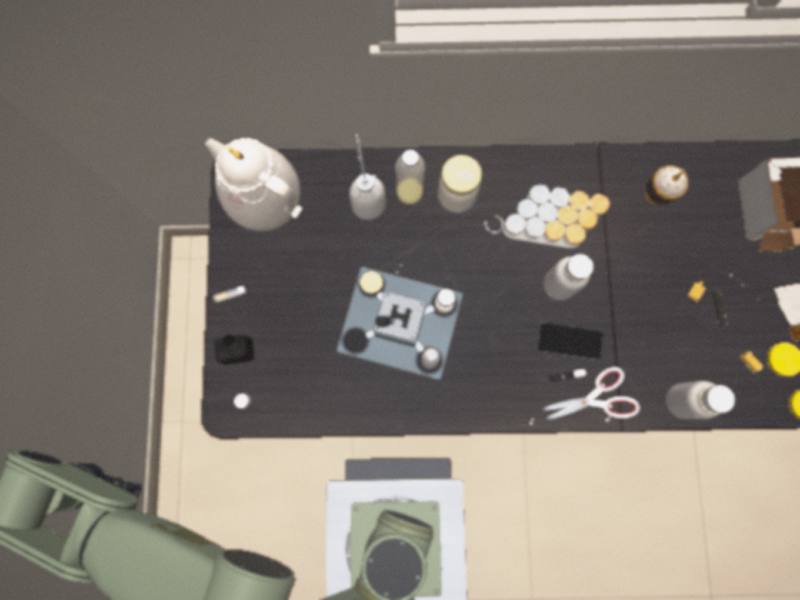

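```bash
cat > h.py <<'E'
import numpy as np,cv2
from rig import *
def cal(n):
    c=get_calibration(n);R=cv2.Rodrigues(np.array(c["rotation"]))[0];return c,R,np.array(c["eye"])
def ray(n,u,v,z):
    c,R,e=cal(n);d=R@np.array([(u-c["cx"])/c["fx"],(v-c["cy"])/c["fy"],1]);return e+d*(z-e[2])/d[2]
def proj(n,p):
    c,R,e=cal(n);q=R.T@(np.array(p)-e);return np.array([c["fx"]*q[0]/q[2]+c["cx"],c["fy"]*q[1]/q[2]+c["cy"]])
def crop(n,u,v,w,h,f,name):
    im=camera(n)[:,:,::-1];cv2.imwrite(name,cv2.resize(im[v:v+h,u:u+w],None,fx=f,fy=f,interpolation=cv2.INTER_CUBIC))
E
python3 - <<'E'
from h import *
crop("scene",195,180,130,115,6,"pics/s1.png")
crop("top",230,180,100,90,6,"pics/t1.png")
for u,v in[(362,268),(463,297),(440,378),(338,350)]: print(ray("top",u*.7,v*.7,.012))
E
```

```text
[0.65961338 0.07241504 0.012     ]
[ 0.58141917 -0.17456449  0.012     ]
[ 0.38501279 -0.11220319  0.012     ]
[0.45693253 0.13175932 0.012     ]
```

View pics/s1.png

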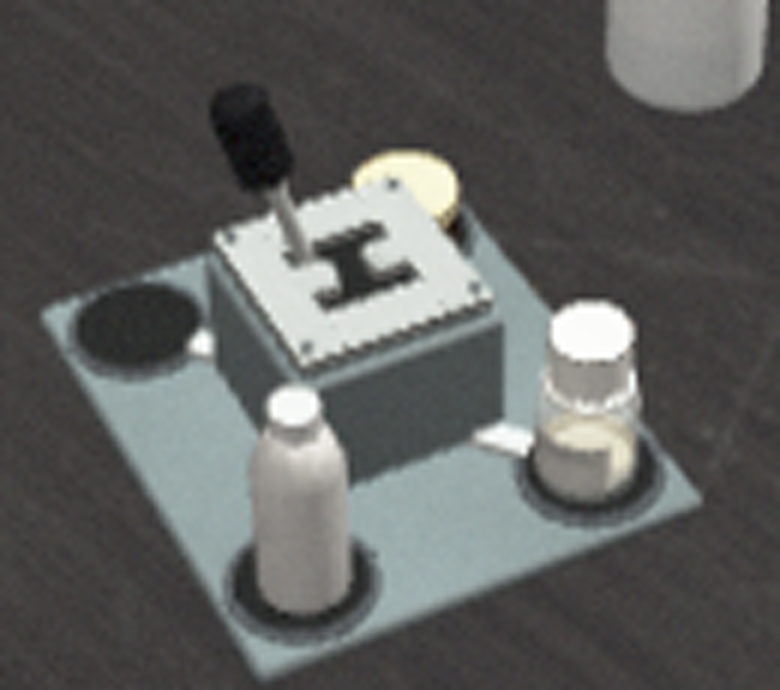

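View pics/t1.png

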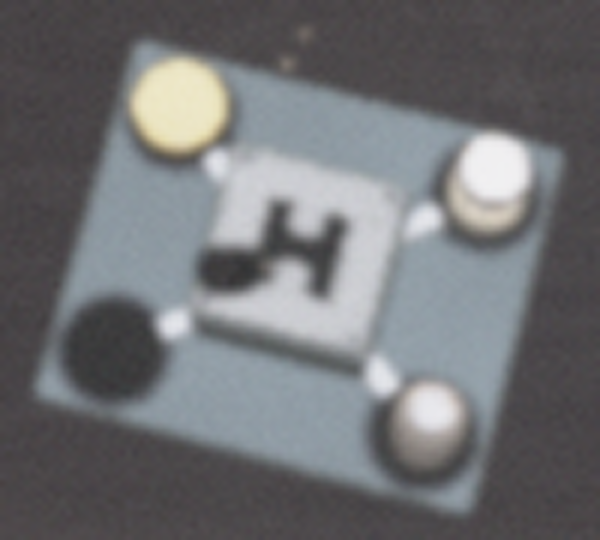

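```bash
cat >> h.py <<'E'
def px(u,v):return 230+u/6-.5+.5/6,180+v/6-.5+.5/6
def fit():
    from scipy.optimize import least_squares as L
    T=[((110,130,12),(140,40)),((110,-130,12),(565,152)),((-110,-130,12),(470,515)),((-110,130,12),(35,395)),
       ((52,52,96),(240,148)),((52,-52,96),(410,195)),((-52,-52,96),(364,357)),((-52,52,96),(197,312))]
    def w(p,q):
        c,s=np.cos(p[2]),np.sin(p[2]);x,y,z=np.array(q)/1e3;return [p[0]+c*x-s*y,p[1]+s*x+c*y,z]
    r=L(lambda p:np.concatenate([proj("top",w(p,a))-px(*b) for a,b in T]),[.52,-.02,-.3]);return r.x,r.fun,w
def knob(sh,cr,l=143):
    # approximate lever direction
    d=np.array([np.tan(sh),np.tan(cr),1]);d/=np.linalg.norm(d);return d*l+[0,0,25]
def plan(pts,p,w):
    s=read_state();R=cv2.Rodrigues(s["orientation"])[0]
    for q in pts:print(q,np.round(R.T@(np.array(w(p,q))-s["tcp_pos"])*1e3,1))
def inturn(p,P):
    c,s=np.cos(p[2]),np.sin(p[2]);d=np.array(P[:2])-p[:2];return np.array([c*d[0]+s*d[1],-s*d[0]+c*d[1],P[2]])*1e3
E
python3 - <<'E'
from h import *
p,f,w=fit();print(p,np.round(f,1))
for sh in(-.15,-.2,-.25):
    k=knob(sh,.22);t=knob(sh,.22,167);b=knob(sh,.22,119)
    print(sh,k,*[((proj("top",w(p,a))-[230,180])*6).round() for a in(t,b)],*[((proj("scene",w(p,a))-[195,180])*6).round() for a in(t,b)])
R=cv2.Rodrigues(read_state()["orientation"])[0]
print("tool x ang",np.arctan2(R[1,0],R[0,0]),"want",p[2]+np.pi/2)
plan([(-80,31,231),(-80,31,155),(-30,31,155)],p,w)
E
```

```text
[ 0.52241402 -0.01938406 -0.28639383] [-0.  -0.   0.4  0.2  0.4  0.6 -0.2  0.6 -0.6 -2.   1.3 -1.7  0.8  1.5
 -2.   0.7]
-0.15 [-20.86568841  30.87283845 163.05973668] [218. 244.] [244. 252.] [251.  69.] [281. 160.]
-0.2 [-27.75106186  30.61356279 161.90028612] [214. 260.] [241. 263.] [235.  77.] [270. 166.]
-0.25 [-34.57647992  30.28085792 160.4124687 ] [211. 276.] [239. 273.] [219.  87.] [259. 173.]
tool x ang 1.248026952578992 want 1.284402493751518
(-80, 31, 231) [-3.993e+02  4.205e+02  2.000e-01]
(-80, 31, 155) [-399.3  420.5   76.2]
(-30, 31, 155) [-397.4  470.5   76.2]
```

Call:
carry_out([
  {"delta_pos": [-100, 105, 0], "twist": -0.036, "claw": 0},
  {"delta_pos": [-200, 210, 0], "twist": -0.036, "claw": 0},
  {"delta_pos": [-300, 315, 0], "twist": -0.036, "claw": 0},
  {"delta_pos": [-399, 420, 0], "twist": -0.036, "claw": 0},
  {"delta_pos": [-399, 420, 0], "twist": -0.036, "claw": 0},
  {"delta_pos": [-399, 420, 0], "twist": -0.036, "claw": 0},
  {"delta_pos": [-399, 420, 0], "twist": -0.036, "claw": 0},
  {"delta_pos": [-399, 420, 0], "twist": -0.036, "claw": 0},
  {"delta_pos": [-399, 420, 0], "twist": -0.036, "claw": 0},
  {"delta_pos": [-399, 420, 0], "twist": -0.036, "claw": 0},
  {"delta_pos": [-399, 420, 0], "twist": -0.036, "claw": 0},
  {"delta_pos": [-399, 420, 0], "twist": -0.036, "claw": 0},
])

```text
time: 1.2
tcp_pos: [0.4173, 0.1017, 0.2315]
orientation: [2.516, 1.881, 0.001]
contact_force: [0.8, -0.5, -0.4]
width: -0.002
```

Call:
carry_out([
  {"delta_pos": [0, 0, 0], "claw": 0},
  {"delta_pos": [0, 0, 0], "claw": 0},
])

```text
invalid input
```

```bash
python3 - <<'E'
from h import *
p,f,w=fit();s=read_state();print(s["time"],inturn(p,s["tcp_pos"]),s["contact_force"],s["width"])
plan([(-80,31,155),(-30,31,155)],p,w)
E
```

```text
1.2 [-135.05073437   86.46189121  231.46831394] [ 0.76760148 -0.47611684 -0.38695664] -0.0017262317189625732
(-80, 31, 155) [-55.5  55.   76.5]
(-30, 31, 155) [-55.4 105.   76.5]
```

Call:
carry_out([
  {"delta_pos": [-28, 27, 0], "twist": 0, "claw": 0},
  {"delta_pos": [-55, 55, 0], "twist": 0, "claw": 0},
  {"delta_pos": [-55, 55, 30], "twist": 0, "claw": 0},
  {"delta_pos": [-55, 55, 60], "twist": 0, "claw": 0},
  {"delta_pos": [-55, 55, 76], "twist": 0, "claw": 0},
  {"delta_pos": [-55, 55, 76], "twist": 0, "claw": 0},
  {"delta_pos": [-55, 55, 76], "twist": 0, "claw": 0},
  {"delta_pos": [-55, 55, 76], "twist": 0, "claw": 0},
])

```text
time: 1.87
tcp_pos: [0.455, 0.0356, 0.1564]
orientation: [2.515, 1.881, 0.003]
contact_force: [0.6, 1.5, 0.3]
width: -0.0
```

```bash
python3 - <<'E'
from h import *
p,f,w=fit();s=read_state();print(s["time"],inturn(p,s["tcp_pos"]),s["contact_force"],s["width"])
plan([(-80,31,155),(-30,31,155)],p,w)
crop("scene",195,150,130,115,6,"pics/s2.png")
E
```

```text
1.8667 [-80.15917417  33.72210015 156.42545826] [0.56851531 1.54598796 0.29820974] -0.00028279147631769553
(-80, 31, 155) [-2.7  0.2  1.4]
(-30, 31, 155) [-2.7 50.2  1.5]
```

View pics/s2.png

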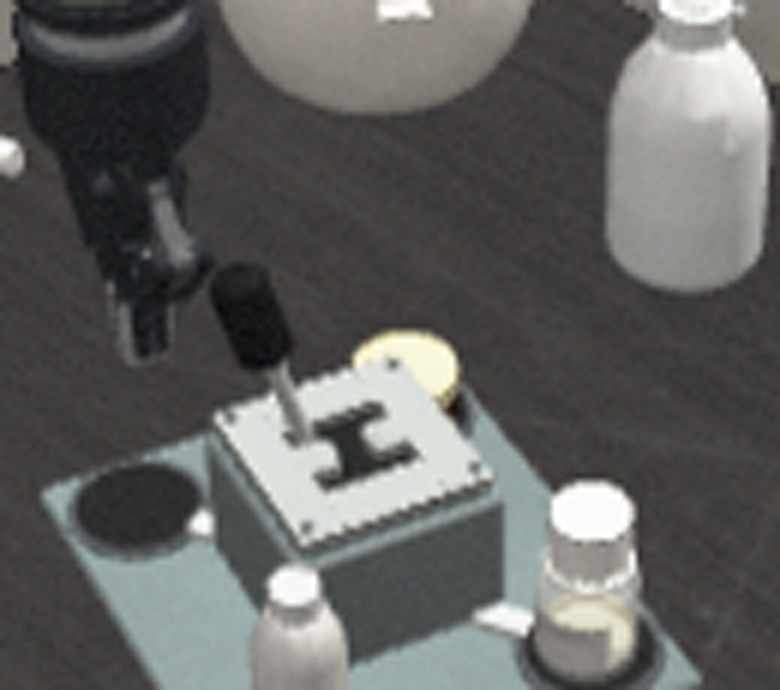

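Call:
carry_out([
  {"delta_pos": [-2, 0, -9], "twist": 0, "claw": 0},
  {"delta_pos": [-2, 4, -9], "twist": 0, "claw": 0},
  {"delta_pos": [-2, 8, -9], "twist": 0, "claw": 0},
  {"delta_pos": [-2, 12, -9], "twist": 0, "claw": 0},
  {"delta_pos": [-2, 16, -9], "twist": 0, "claw": 0},
  {"delta_pos": [-2, 20, -9], "twist": 0, "claw": 0},
  {"delta_pos": [-2, 24, -9], "twist": 0, "claw": 0},
  {"delta_pos": [-2, 28, -9], "twist": 0, "claw": 0},
  {"delta_pos": [-2, 32, -9], "twist": 0, "claw": 0},
  {"delta_pos": [-2, 36, -9], "twist": 0, "claw": 0},
  {"delta_pos": [-2, 40, -9], "twist": 0, "claw": 0},
  {"delta_pos": [-2, 44, -9], "twist": 0, "claw": 0},
])

```text
time: 2.92
tcp_pos: [0.496, 0.021, 0.1643]
orientation: [-2.516, -1.881, 0.0]
contact_force: [-2.6, 1.7, 2.2]
width: 0.002
```

```bash
cat >> h.py <<'E'
def look(name,tag="scene"):
    p,f,w=fit();s=read_state();c,sn=np.cos(p[2]),np.sin(p[2]);F=s["contact_force"]
    print(s["time"],"tcp turner",inturn(p,s["tcp_pos"]).round(1),"F turner",round(c*F[0]+sn*F[1],1),round(-sn*F[0]+c*F[1],1),round(F[2],1))
    if name:
        im=np.ascontiguousarray(camera("scene")[150:265,195:325,::-1]);im=cv2.resize(im,None,fx=6,fy=6,interpolation=cv2.INTER_CUBIC);cv2.imwrite(name,im)
def kpx(sh,cr):
    p,f,w=fit();return [((proj("scene",w(p,knob(sh,cr,l)))-[195,150])*6).round() for l in(167,119,71)]
E
python3 - <<'E'
from h import *
look("pics/s3.png")
for a in[(-.05,.22),(0,.22),(.05,.22)]:print(a,kpx(*a))
E
```

```text
2.9167 tcp turner [-36.8  31.3 164.3] F turner -3.0 0.9 2.2
(-0.05, 0.22) [array([285., 235.]), array([305., 330.]), array([324., 422.])]
(0, 0.22) [array([302., 229.]), array([317., 326.]), array([331., 419.])]
(0.05, 0.22) [array([319., 224.]), array([328., 322.]), array([338., 417.])]
```

View pics/s3.png

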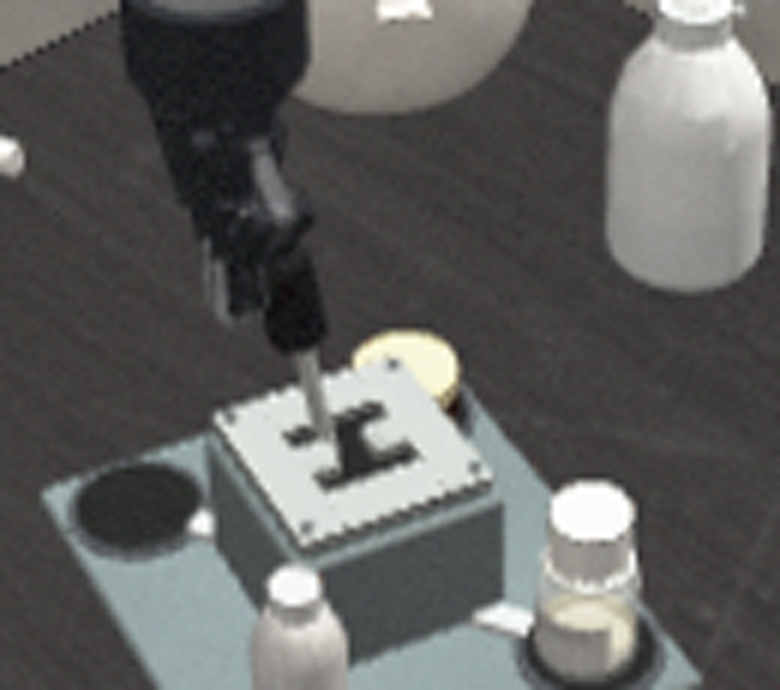

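Call:
carry_out([
  {"delta_pos": [0, 3, 0], "twist": 0, "claw": 0},
  {"delta_pos": [0, 6, 0], "twist": 0, "claw": 0},
  {"delta_pos": [0, 9, 0], "twist": 0, "claw": 0},
  {"delta_pos": [0, 10, 0], "twist": 0, "claw": 0},
  {"delta_pos": [0, 10, 0], "twist": 0, "claw": 0},
  {"delta_pos": [0, 10, 0], "twist": 0, "claw": 0},
])

```text
time: 3.47
tcp_pos: [0.5055, 0.0181, 0.1643]
orientation: [2.516, 1.881, 0.0]
contact_force: [-2.5, 0.5, 1.4]
width: 0.004
```

```bash
python3 - <<'E'
from h import *
look("pics/s4.png")
E
```

```text
3.4667 tcp turner [-26.8  31.2 164.3] F turner -2.5 -0.3 1.4
```

View pics/s4.png

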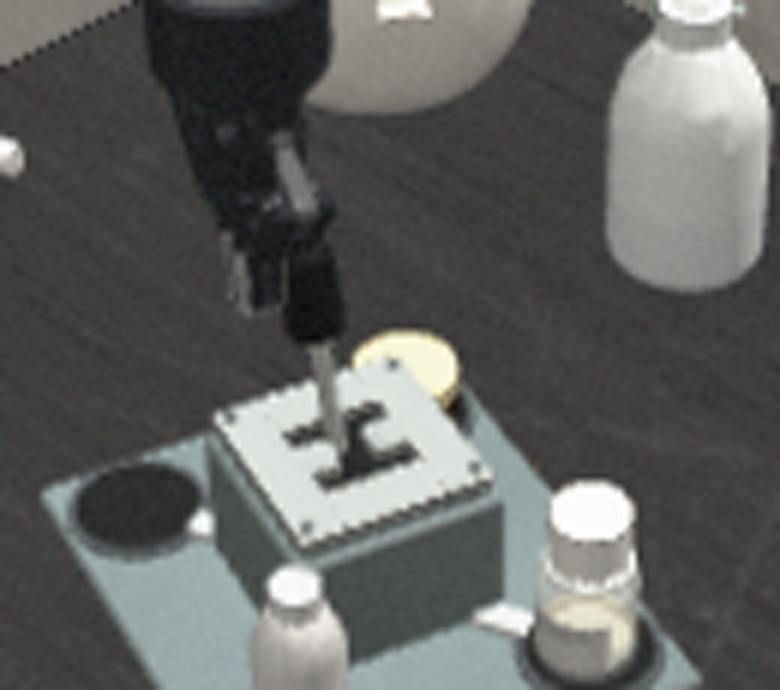

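Call:
carry_out([
  {"delta_pos": [0, -12, 0], "twist": 0, "claw": 0},
  {"delta_pos": [0, -24, 0], "twist": 0, "claw": 0},
  {"delta_pos": [25, -24, 0], "twist": 0, "claw": 0},
  {"delta_pos": [49, -24, 0], "twist": 0, "claw": 0},
  {"delta_pos": [49, -24, 0], "twist": 0, "claw": 0},
  {"delta_pos": [49, 0, 0], "twist": 0, "claw": 0},
  {"delta_pos": [49, 27, 0], "twist": 0, "claw": 0},
  {"delta_pos": [49, 27, 0], "twist": 0, "claw": 0},
  {"delta_pos": [49, 27, 0], "twist": 0, "claw": 0},
])

```text
time: 4.27
tcp_pos: [0.545, 0.0571, 0.164]
orientation: [2.516, 1.881, -0.001]
contact_force: [0.5, 0.5, 0.3]
width: 0.006
```

Call:
carry_out([
  {"delta_pos": [-5, 0, 0], "twist": 0, "claw": 0},
  {"delta_pos": [-10, 0, 0], "twist": 0, "claw": 0},
  {"delta_pos": [-15, 0, 0], "twist": 0, "claw": 0},
  {"delta_pos": [-20, 0, 0], "twist": 0, "claw": 0},
  {"delta_pos": [-25, 0, 0], "twist": 0, "claw": 0},
  {"delta_pos": [-30, 0, 0], "twist": 0, "claw": 0},
  {"delta_pos": [-35, 0, 0], "twist": 0, "claw": 0},
  {"delta_pos": [-40, 0, 0], "twist": 0, "claw": 0},
  {"delta_pos": [-44, 0, 0], "twist": 0, "claw": 0},
  {"delta_pos": [-44, 0, 0], "twist": 0, "claw": 0},
])

```text
time: 5.1
tcp_pos: [0.5326, 0.0145, 0.1644]
orientation: [2.516, 1.88, -0.0]
contact_force: [0.8, 1.4, -0.1]
width: -0.001
```

```bash
python3 - <<'E'
from h import *
look("pics/s5.png")
for a in[(0,.1),(0,.0)]:print(a,kpx(*a))
E
```

```text
5.1 tcp turner [1.000e-01 3.540e+01 1.644e+02] F turner 0.4 1.6 -0.1
(0, 0.1) [array([321., 248.]), array([330., 340.]), array([339., 428.])]
(0, 0.0) [array([338., 268.]), array([342., 354.]), array([346., 436.])]
```

View pics/s5.png

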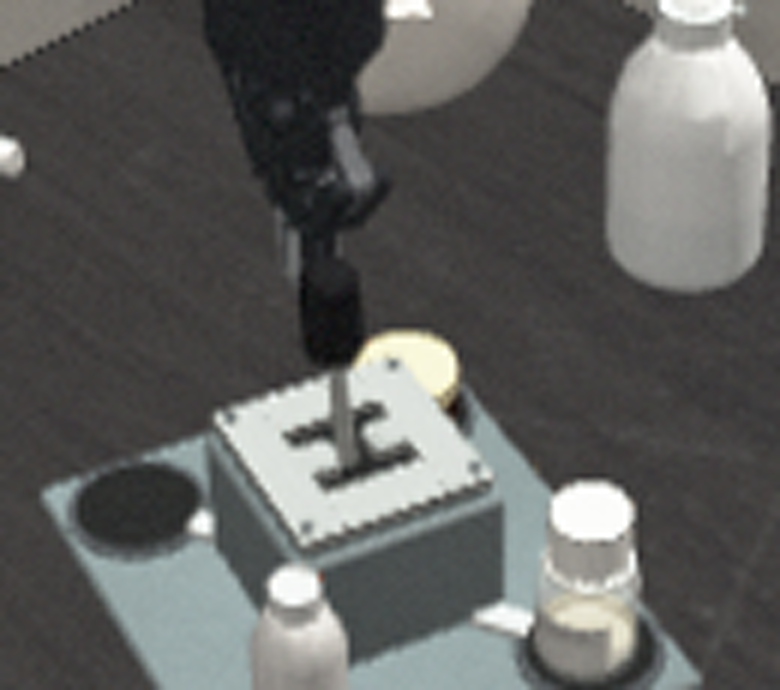

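Call:
carry_out([
  {"delta_pos": [-5, 0, 0], "twist": 0, "claw": 0},
  {"delta_pos": [-10, 0, 0], "twist": 0, "claw": 0},
  {"delta_pos": [-15, 0, 0], "twist": 0, "claw": 0},
  {"delta_pos": [-20, 0, 0], "twist": 0, "claw": 0},
  {"delta_pos": [-25, 0, 0], "twist": 0, "claw": 0},
  {"delta_pos": [-30, 0, 0], "twist": 0, "claw": 0},
  {"delta_pos": [-34, 0, 0], "twist": 0, "claw": 0},
  {"delta_pos": [-38, 0, 0], "twist": 0, "claw": 0},
  {"delta_pos": [-41, 0, 0], "twist": 0, "claw": 0},
  {"delta_pos": [-41, 0, 0], "twist": 0, "claw": 0},
  {"delta_pos": [-41, 0, 0], "twist": 0, "claw": 0},
])

```text
time: 6.07
tcp_pos: [0.5206, -0.0245, 0.164]
orientation: [-2.516, -1.881, 0.002]
contact_force: [0.1, -0.3, 0.3]
width: 0.003
```

```bash
python3 - <<'E'
from h import *
look("pics/s6.png")
for a in[(0,-.17),(0,-.22),(0,-.26)]:print(a,knob(*a).round(),kpx(*a))
E
```

```text
6.0667 tcp turner [ -0.3  -5.4 164. ] F turner 0.2 -0.3 0.3
(0, -0.17) [  0. -24. 166.] [array([367., 309.]), array([362., 383.]), array([357., 454.])]
(0, -0.22) [  0. -31. 165.] [array([376., 323.]), array([368., 393.]), array([361., 460.])]
(0, -0.26) [  0. -37. 163.] [array([383., 334.]), array([373., 401.]), array([364., 465.])]
```

View pics/s6.png

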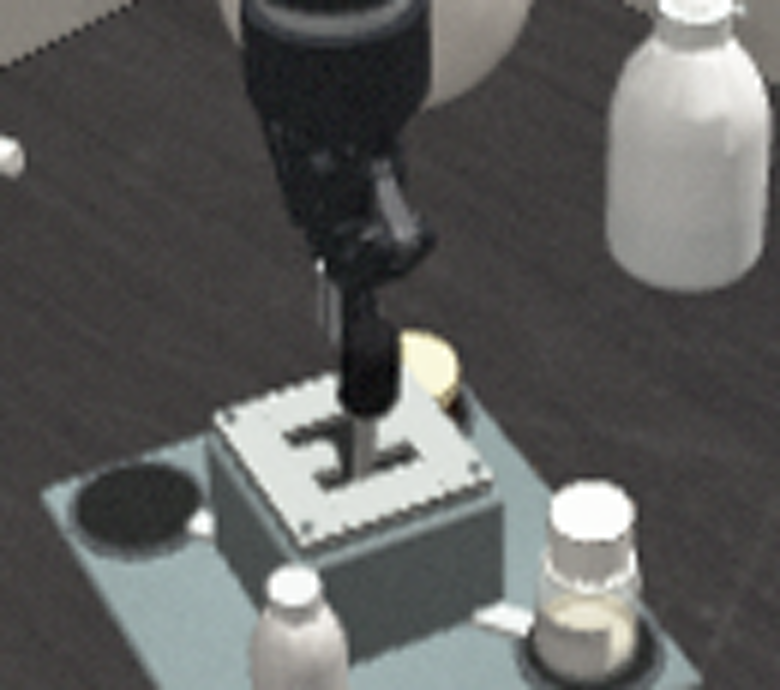

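Call:
carry_out([
  {"delta_pos": [12, 0, 0], "twist": 0, "claw": 0},
  {"delta_pos": [14, -15, 0], "twist": 0, "claw": 0},
  {"delta_pos": [14, -45, 0], "twist": 0, "claw": 0},
  {"delta_pos": [14, -47, 0], "twist": 0, "claw": 0},
  {"delta_pos": [-10, -47, 0], "twist": 0, "claw": 0},
  {"delta_pos": [-26, -47, 0], "twist": 0, "claw": 0},
  {"delta_pos": [-26, -47, 0], "twist": 0, "claw": 0},
  {"delta_pos": [-26, -42, 0], "twist": 0, "claw": 0},
  {"delta_pos": [-26, -36, 0], "twist": 0, "claw": 0},
  {"delta_pos": [-26, -30, 0], "twist": 0, "claw": 0},
])

```text
time: 6.95
tcp_pos: [0.4861, -0.0399, 0.1644]
orientation: [2.515, 1.882, 0.001]
contact_force: [-0.0, -0.5, 0.1]
width: 0.0
```

Call:
carry_out([
  {"delta_pos": [0, 4, 0], "twist": 0, "claw": 0},
  {"delta_pos": [0, 8, 1], "twist": 0, "claw": 0},
  {"delta_pos": [0, 12, 2], "twist": 0, "claw": 0},
  {"delta_pos": [0, 16, 3], "twist": 0, "claw": 0},
  {"delta_pos": [0, 20, 4], "twist": 0, "claw": 0},
  {"delta_pos": [0, 24, 5], "twist": 0, "claw": 0},
  {"delta_pos": [0, 28, 6], "twist": 0, "claw": 0},
  {"delta_pos": [0, 32, 6], "twist": 0, "claw": 0},
  {"delta_pos": [0, 35, 6], "twist": 0, "claw": 0},
  {"delta_pos": [0, 35, 6], "twist": 0, "claw": 0},
])

```text
time: 7.78
tcp_pos: [0.5189, -0.0503, 0.1579]
orientation: [-2.516, -1.881, 0.0]
contact_force: [-2.4, 2.0, -0.4]
width: 0.002
```

```bash
python3 - <<'E'
from h import *
look("pics/s7.png")
for a in[(.15,-.22),(.2,-.22),(.26,-.22)]:print(a,knob(*a).round(),kpx(*a))
E
```

```text
7.7833 tcp turner [  5.4 -30.7 157.9] F turner -2.9 1.2 -0.4
(0.15, -0.22) [ 21. -31. 163.] [array([427., 308.]), array([404., 383.]), array([382., 453.])]
(0.2, -0.22) [ 28. -31. 162.] [array([444., 304.]), array([416., 380.]), array([389., 452.])]
(0.26, -0.22) [ 36. -30. 160.] [array([464., 301.]), array([429., 377.]), array([397., 450.])]
```

View pics/s7.png

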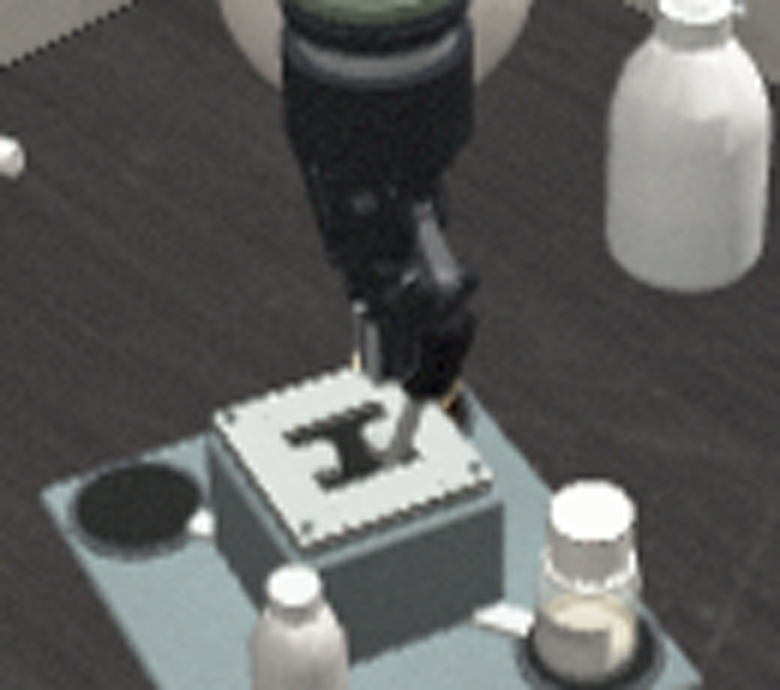

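Call:
carry_out([
  {"delta_pos": [0, 1.5, 0], "twist": 0, "claw": 0},
  {"delta_pos": [0, 3, 0], "twist": 0, "claw": 0},
  {"delta_pos": [0, 4, 0], "twist": 0, "claw": 0},
  {"delta_pos": [0, 4, 0], "twist": 0, "claw": 0},
])

```text
time: 8.17
tcp_pos: [0.5221, -0.0514, 0.158]
orientation: [-2.516, -1.881, 0.001]
contact_force: [-3.2, 1.0, -1.3]
width: 0.003
```

Call:
carry_out([
  {"delta_pos": [0, 1, 0], "twist": 0, "claw": 0},
  {"delta_pos": [0, 2, 0], "twist": 0, "claw": 0},
  {"delta_pos": [0, 2, 0], "twist": 0, "claw": 0},
])

```text
time: 8.42
tcp_pos: [0.5243, -0.0522, 0.1582]
orientation: [2.516, 1.881, -0.0]
contact_force: [-2.8, 0.6, -2.0]
width: 0.005
```

Still free (TCP x ≈ 11 mm); continuing in small steps.

Call:
carry_out([
  {"delta_pos": [0, 1, 0], "twist": 0, "claw": 0},
  {"delta_pos": [0, 2, 0], "twist": 0, "claw": 0},
  {"delta_pos": [0, 2, 0], "twist": 0, "claw": 0},
])

```text
time: 8.67
tcp_pos: [0.5264, -0.0527, 0.1583]
orientation: [2.516, 1.881, 0.0]
contact_force: [-2.6, 1.1, -1.1]
width: 0.002
```

Call:
carry_out([
  {"delta_pos": [0, 1, 0], "twist": 0, "claw": 0},
  {"delta_pos": [0, 2, 0], "twist": 0, "claw": 0},
  {"delta_pos": [0, 2, 0], "twist": 0, "claw": 0},
])

```text
time: 8.92
tcp_pos: [0.5279, -0.0531, 0.1582]
orientation: [-2.516, -1.881, 0.001]
contact_force: [-4.3, 1.3, -1.1]
width: 0.002
```

Call:
carry_out([
  {"delta_pos": [0, 1, 0], "twist": 0, "claw": 0},
  {"delta_pos": [0, 1, 0], "twist": 0, "claw": 0},
  {"delta_pos": [0, 1, 0], "twist": 0, "claw": 0},
])

```text
time: 9.17
tcp_pos: [0.5284, -0.0533, 0.1581]
orientation: [-2.515, -1.88, 0.002]
contact_force: [-6.2, 1.5, -1.6]
width: -0.005
```

```bash
python3 - <<'E'
from h import *
look("pics/s8.png")
E
```

```text
9.1667 tcp turner [ 15.3 -30.8 158.1] F turner -6.4 -0.3 -1.6
```

View pics/s8.png

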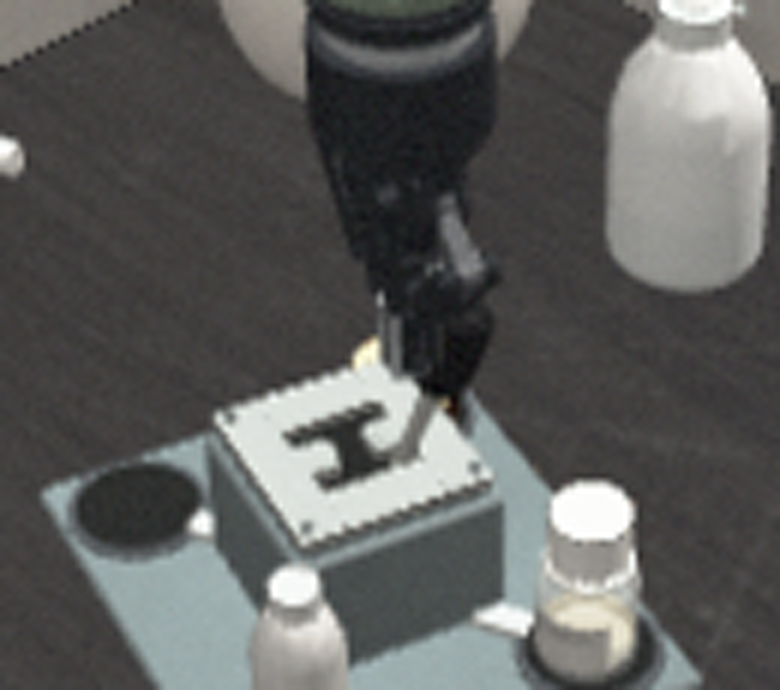

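Call:
carry_out([
  {"delta_pos": [0, 1, 0], "twist": 0, "claw": 0},
  {"delta_pos": [0, 1.5, 0], "twist": 0, "claw": 0},
  {"delta_pos": [0, 1.5, 0], "twist": 0, "claw": 0},
])

```text
time: 9.47
tcp_pos: [0.5292, -0.0535, 0.1579]
orientation: [-2.514, -1.88, 0.003]
contact_force: [-6.6, 2.6, -0.2]
width: 0.001
```

Call:
carry_out([
  {"delta_pos": [0, 1, 0], "twist": 0, "claw": 0},
  {"delta_pos": [0, 2, 0], "twist": 0, "claw": 0},
  {"delta_pos": [0, 2, 0], "twist": 0, "claw": 0},
  {"delta_pos": [0, 2, 0], "twist": 0, "claw": 0},
])

```text
time: 9.8
tcp_pos: [0.5301, -0.0538, 0.1577]
orientation: [-2.513, -1.878, 0.006]
contact_force: [-9.5, 2.9, -0.3]
width: -0.0
```

Call:
carry_out([
  {"delta_pos": [0, -4, 0], "twist": 0, "claw": 0},
  {"delta_pos": [0, -10, 0], "twist": 0, "claw": 0},
  {"delta_pos": [0, -30, 0], "twist": 0, "claw": 0},
  {"delta_pos": [0, -45, -20], "twist": 0, "claw": 0},
  {"delta_pos": [0, -60, -60], "twist": 0, "claw": 0},
  {"delta_pos": [20, -90, -80], "twist": 0, "claw": 0},
  {"delta_pos": [60, -110, -80], "twist": 0, "claw": 0},
  {"delta_pos": [100, -120, -80], "twist": 0, "claw": 0},
  {"delta_pos": [100, -120, -80], "twist": 0, "claw": 0},
  {"delta_pos": [100, -120, -80], "twist": 0, "claw": 0},
])

```text
time: 10.63
tcp_pos: [0.447, 0.0774, 0.2394]
orientation: [2.51, 1.885, 0.007]
contact_force: [0.2, -0.7, 0.0]
width: -0.004
```

```bash
python3 - <<'E'
from h import *
look("pics/s9.png")
for a in[(.2,-.22),(.26,-.22)]:print(a,kpx(*a))
E
```

```text
10.6333 tcp turner [-99.7  71.5 239.4] F turner 0.4 -0.6 0.0
(0.2, -0.22) [array([444., 304.]), array([416., 380.]), array([389., 452.])]
(0.26, -0.22) [array([464., 301.]), array([429., 377.]), array([397., 450.])]
```

View pics/s9.png

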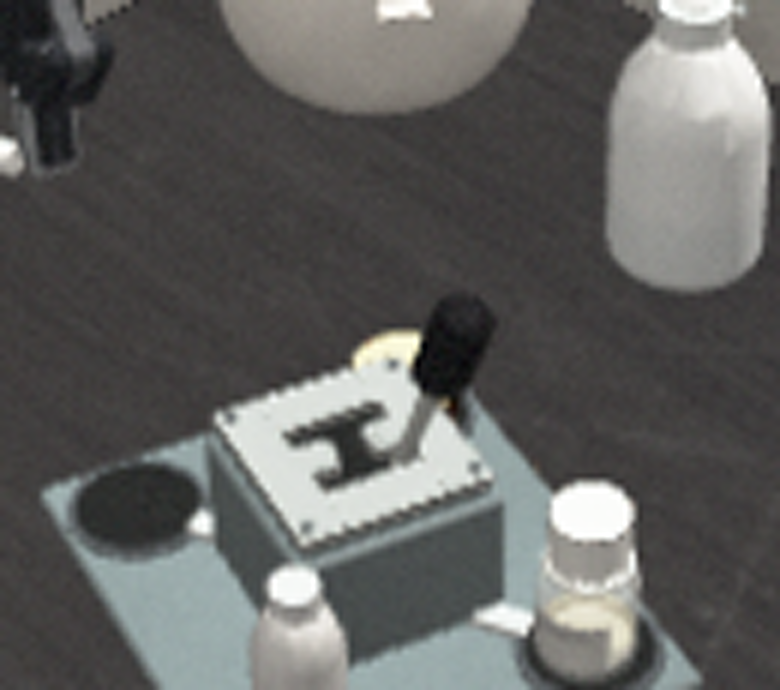

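```bash
python3 -c "
from rig import robot
print(robot.close_job())"
```

```text
the job is handed in; nothing more can be done
None
```

The lever is home in the far-right slot, the one for the turntable that carries the white-capped glass vial. I handed the job in at about 10.7 s.

- **Pushes:** With the fingers shut, I pushed the knob forward out of the near-left slot, then right through the cross channel, then forward to the stop. Nothing was gripped or pulled.
- **At the stop:** The force rose from about 3 N to 10 N while the tool almost stopped moving. I then backed off and raised the arm clear.
- **Last picture:** The knob is seen at about (467,305) at the top and (438,385) at the bottom of the crop. For a shift of 0.26 and cross of -0.22 I predicted (464,301) and (429,377). The few pixels left over match the offset seen in earlier pictures.
- **Other objects:** The vial, the slim flask and the amber jar look unmoved. I did not look again at the scent flask and the steel bottle, but the tool never went near them while low.
- **Final state:** The force on the tool read about zero, with nothing touching it.
- **Disagreements:** The tool stopped 2–3 mm beyond my estimate of where home would be. I put that down to not knowing the fingertips' exact size. I judged the knob to be still down only from the picture.

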